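Unlatch and slide open the dust filter cover

TASK

Press the orange snap tab of the bench dust-filter box all the way in until it stays down, then push the blue cover along its rails, off its seat and all the way onto the empty ledge beyond the tab, so that the filter lies open. Only press and push with the fingertips: do not lift or tip the cover, and leave the drum, jar and tin beside the box where they are. Finish clear of everything.

Things in the scene. Friction and masses are not known exactly. Their poses are not given: they have to be found in the camera images.
- filter_box: Grey dust-filter box screwed to the bench, 310 (its x) x 158 (y) x 60 mm high; origin at the centre of its underside, z up. Along x: seat with the filter, -150 to -20 mm; orange tab; empty ledge to an end stop at +148 mm. The cover rides on two rails, tops 50 mm up, and leaves the seat towards +x. Guide walls 60 mm high give it 2 mm play each side; back lip 56, end stop 58 mm high.
- cover: Blue plastic cover on the rails, about 0.25 kg: plate 130 (x) x 139 (y) x 12 mm, origin at the centre of its underside, axes parallel to the box's. On it a lighter blue dome 92 (x) x 100 (y) x 18 mm high, from x = -30 to +62 mm. Seated, its origin is at box x = -85 mm; against the end stop, +83 mm. It slides at about 1 to 2 N once the tab is in; before that the tab blocks its front edge.
- cover_push (a point): Point halfway up the upright rear wall of the cover's dome (the wall facing the box's -x), mid-width, 71 mm above the bench. The wall is 100 mm wide and 18 mm high and rises from the flat rear step of the plate (35 mm long, 62 mm above the bench). Pushing here towards the box's +x slides the cover. Axes as the cover's.
- tab_press (a point): Point on top of the orange tab where it is pressed, at box x = +12 mm. The flat top is 48 (box x, -17 to +31 mm) x 40 mm (y), 58 mm above the bench when up, 46 mm when fully in. The channel beside and beyond it, 110 mm wide between the rails, is 44 mm high or lower, so a fingertip can follow it down; the seated cover's front edge is 32 mm away towards -x.
- tab (a joint): Travel of the snap tab straight down: 0 = up, blocking the cover; 0.012 m = fully in. It moves at about 4 N, has no return spring and stays where it is left; the cover is freed only when it is all the way or nearly all the way in (over about 9 mm).
- drum: Bystander: reddish-brown sanding drum standing upright, 48 mm across, 36 mm high, with a thin spindle to 65 mm; origin at the centre of its underside.
- jar: Bystander: amber jar with a paper label and white cap, 50 mm across, 70 mm high; origin at the centre of its underside.
- tin: Bystander: steel tin, 56 mm across, 55 mm high; origin at the centre of its underside.
Mind the look-alikes: they are no part of the job. What is meant by the cover is not yellow, and is the larger of those in its own colour.

How it is judged:
On the way, in this order (a step that is already met when the one before it is completed fails the run):
1. the tab is pressed in (over 9.5 mm) with the cover still on its seat (value of joint tab above 0.0095 m and x of cover in the frame of filter_box below -0.06 m), for 0.2 s.
2. the cover has been pushed wholly off its seat, onto the ledge (x of cover in the frame of filter_box above 0.06 m), for 0.2 s.
At the end, for the whole second after the job is handed in: The cover lies flat and at rest on the rails over the ledge, its origin 60 to 90 mm beyond the box's centre (that is, clear of the filter, up to the end stop); the tab is still in (over 7 mm); drum, jar and tin stand within 20 mm of where they began (x of cover in the frame of filter_box between 0.06 and 0.09 m and z of cover in the frame of filter_box between 0.046 and 0.054 m and y of cover in the frame of filter_box between -0.006 and 0.006 m and angle between cover's own z axis and vertical below 0.05 rad and linear speed of cover below 0.02 m/s and value of joint tab above 0.007 m and distance of each of drum, jar, tin from where it was at the start of the episode below 0.02 m and angle between each of drum, jar, tin's own z axis and vertical below 0.15 rad); the robot touches nothing.
It fails at once if the cover is lifted more than 10 mm (z of cover in the frame of filter_box above 0.06 m).
It fails at once if the cover is tipped more than about 11 degrees (angle between cover's own z axis and vertical above 0.2 rad).
It fails at once if the drum is shoved more than 20 mm or tipped (distance of drum from where it was at the start of the episode above 0.02 m or angle between drum's own z axis and vertical above 0.35 rad).
It fails at once if the jar is shoved more than 20 mm or tipped (distance of jar from where it was at the start of the episode above 0.02 m or angle between jar's own z axis and vertical above 0.35 rad).
It fails at once if the tin is shoved more than 20 mm or tipped (distance of tin from where it was at the start of the episode above 0.02 m or angle between tin's own z axis and vertical above 0.35 rad).
It also fails if it takes over 40 s, if anything falls off the work surface, if the arm or the gripper's body presses on something with over 40 N, if the wrist force passes 120 N, or if a joint passes its speed limit or range.

ROBOT

A 6-joint arm with a two-finger parallel gripper is mounted at the origin on the work surface. World frame = base frame: x ahead of the robot, y to its left, z up, the work surface at z = 0. Lengths are in m, angles in rad, forces in N, time in s.
With the tool pointing down it reaches from about 0.3 to 0.775 m from the base axis. Payload 14.6 kg.
Tool frame: the origin (TCP) lies on the centre line of the jaws, within the pads' length; the fingertips stand 19 mm ahead of it and the grasp point (between the pads) is the TCP; y points along the fingers, x is the direction in which the jaws open and shut, and the axes are right-handed (so a half turn about y gives the same grasp; the last joint's range is limited). The gripper opens to 94 mm and grips with 3 to 60 N. Pads are 16 mm wide; open, the fingers measure 119 mm over their backs; the gripper's body (75 mm by 177 mm) begins 78 mm behind the grasp point.
Start: joints at [-1.407, 0.3, 1.521, -0, 1.321, -0.067], TCP at [0.126, -0.535, 0.224] pointing down, gripper open.
Joint ranges: [-3.03, 3.03], [-0.79, 2.21], [0.23, 2.52], [-1.04, 4.18], [0, 3.07], [-2.55, 2.55]. Speed limits (rad/s): [2.22, 2.22, 2.57, 3.14, 3.14, 3.14].

INTERFACE

Orientations are given as [roll, pitch, yaw] about the fixed x, y, z axes, in that order (R = Rz(yaw) Ry(pitch) Rx(roll)).
In Python, from station import get_obs, cams, workorder gives the robot as it stands.
- The arm moves only by the shell command python3 -m handwheel 'ROWS' [FORCE]. ROWS is JSON, a list of rows, each an object of numbers: "fingers": the opening, from -1 (shut) to 1 (fully open); "x", "y", "z": the shift along the tool's x, y, z in m; "spin": the turn about the tool's y in degrees. In form: [{"fingers": .., "x": .., "y": .., "z": .., "spin": ..}, ...]. A call has exactly 10 rows; each row is the pose to reach, as a shift and turn from the pose commanded when the call began, along the tool's axes at that moment; what a row does not reach only later rows make up. A row lasts 1/10 s, in which the tool goes at most 50 mm and 8.59 degrees, less where a joint would pass 70% of its speed; a pose out of reach is approached as far as the arm can. A call with a gripper value outside its range is refused whole. The fingers move at their own pace and stop on an object; FORCE is the grip in N (left out, the last holds). Time passes only in rows, so rows that repeat a pose let the fingers close, or fill a call up. It gives the time, the measured TCP pose, the force and the opening at its end, in the units of the state.
- get_obs(): the state, without advancing time (a new reading comes with each control period).
- cams.camera(name): name is "scene" or "top" or "wrist"; returns (picture, depth): 420x560x3 uint8, red, green, blue; 420x560 float32, m along the optical axis (not along the pixel's ray), 0 where there is no reading.
- cams.get_calibration(name): a dict with "fx", "fy", "cx", "cy" (pixels), "view" (4x4, takes a point from world to camera coordinates). Camera axes: x right, y down, z forward; pixel columns grow to the right and rows downward; lengths in m; the calibration is good to about 2 mm. The wrist camera is an equidistant fisheye: a pixel r from the principal point sees the ray r / f radians off the axis. A picture is of the moment at which its call begins: read the wrist's pose just before it. get_calibration takes no time and is no camera call; for the wrist camera it gives the pose at the moment of the call.
- workorder.hand_in(): hands the job in, once; it reports no verdict.
The state is a dict: "time_s": time; "qpos": joint angles; "joint_vel": joint speeds; "tau": joint torques, N m; "ee_pos": TCP position; "eef_rot": TCP orientation; "force": force on the tool from outside, world axes, zero at the start; "moment": the same for the moment, N m; "grip_width": finger opening in m.
Only numpy, scipy, OpenCV 4.12 (cv2) and the standard library are available. Lean on these libraries where they do the work, as an engineer would, in place of code of your own. Each camera call takes 0.05 s, during which the arm holds its last target. There are 200 camera calls.

## Working session

There is one attempt and no reset: what is moved stays moved. The work goes in short steps, Python scripts to look and compute and a shell command to move; the robot and the scene stay as the last step left them, time stands still between calls to the robot, and variables do not carry over. Pictures are saved under pics/ and viewed, about 8 in all and at most 12, crops included, and the job is handed in when it is done.

```bash
mkdir -p pics; python3 - <<'E'
from station import get_obs,cams
import cv2,numpy as np
o=get_obs(); print({k:np.round(v,3) for k,v in o.items()})
for n in("scene","top"):
    p,d=cams.camera(n); cv2.imwrite(f"pics/{n}0.png",p[:,:,::-1]); np.save(f"pics/{n}0.npy",d); np.save(f"pics/{n}0p.npy",p)
    c=cams.get_calibration(n); print(n,c)
E
```

```text
{'time_s': np.float64(0.0), 'qpos': array([-1.407,  0.3  ,  1.522,  0.   ,  1.321, -0.067]), 'joint_vel': array([ 0.   ,  0.   ,  0.   , -0.001, -0.001,  0.   ]), 'tau': array([ 1.0000e-03, -5.3181e+01, -3.5274e+01,  7.1000e-02,  2.4000e-02,
       -0.0000e+00]), 'ee_pos': array([ 0.126, -0.535,  0.224]), 'eef_rot': array([-1.571e+00,  1.000e-03, -1.340e+00]), 'force': array([0.336, 0.338, 0.355]), 'moment': array([-0.027, -0.054, -0.005]), 'grip_width': np.float64(0.094)}
scene {'fx': 483.692613723973, 'fy': 483.692613723973, 'cx': 283.918906901563, 'cy': 212.31905016261678, 'view': array([[-6.92416753e-01,  7.21497765e-01, -1.27154639e-04,
         4.17999501e-01],
       [ 5.51362737e-01,  5.29025576e-01, -6.45082221e-01,
        -2.27015628e-01],
       [-4.65358113e-01, -4.46735845e-01, -7.64113154e-01,
         1.33662293e+00],
       [ 0.00000000e+00,  0.00000000e+00,  0.00000000e+00,
         1.00000000e+00]])}
top {'fx': 476.0423242645673, 'fy': 476.0423242645673, 'cx': 276.4163809935268, 'cy': 214.36750495694076, 'view': array([[ 0.08843794, -0.99607481, -0.0037011 , -0.11289375],
       [-0.97332932, -0.08562763, -0.21283314,  0.55279775],
       [ 0.21168081,  0.02242492, -0.97708155,  0.76250313],
       [ 0.        ,  0.        ,  0.        ,  1.        ]])}
```

View pics/top0.png

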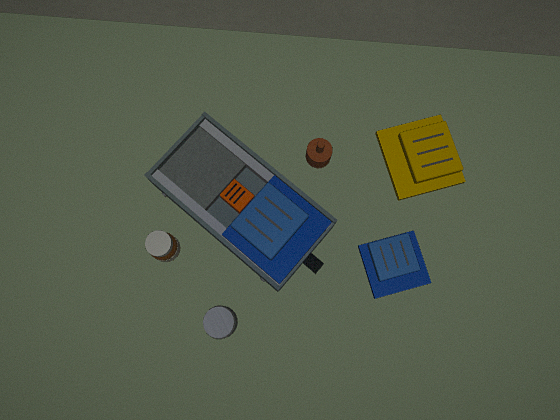

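View pics/scene0.png

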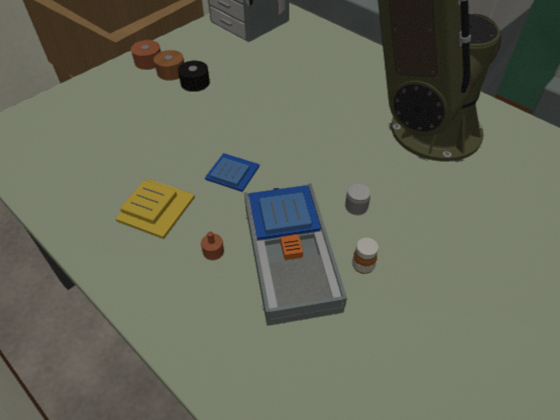

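The top view shows the box centred near (240,200) with its ledge to the upper left. The orange tab is at (237,195) and the blue cover at (280,225). The small blue decoy is at (395,265), the drum at (319,153), the jar at (162,246) and the tin at (220,322).

```bash
cat > h.py <<'E'
import numpy as np,cv2
def ray(c,uv,z):
    V=np.array(c["view"]);R=V[:3,:3];o=-R.T@V[:3,3]
    d=R.T@np.array([(uv[0]-c["cx"])/c["fx"],(uv[1]-c["cy"])/c["fy"],1.])
    return o+d*(z-o[2])/d[2]
def blobs(p,lo,hi,amin=30):
    m=cv2.inRange(cv2.cvtColor(p,cv2.COLOR_RGB2HSV),lo,hi)
    cs,_=cv2.findContours(m,cv2.RETR_EXTERNAL,cv2.CHAIN_APPROX_NONE)
    return sorted([c for c in cs if cv2.contourArea(c)>amin],key=cv2.contourArea)[::-1]
def rect(c,cnt,z):
    P=np.array([ray(c,q,z)[:2] for q in cnt[:,0,:]],np.float32)
    return cv2.minAreaRect(P*1000)
E
python3 - <<'E'
from h import *
from station import cams
for n in("top","scene"):
    p=np.load(f"pics/{n}0p.npy");c=cams.get_calibration(n)
    for nm,lo,hi,z in(("blue",(100,120,40),(125,255,255),.062),("orange",(5,190,120),(17,255,255),.058)):
        for b in blobs(p,lo,hi)[:3]:
            r=rect(c,b,z);print(n,nm,cv2.contourArea(b),np.round(r[0],1),np.round(r[1],1),round(r[2],1),b.mean(0).round())
p=np.load("pics/top0p.npy");c=cams.get_calibration("top")
for nm,uv,z in(("drum",(319,153),.036),("jar",(159,243),.07),("tin",(220,321),.055),("ctrl",(313,263),.03),("boxA",(206,113),.06),("boxB",(147,176),.06),("boxC",(278,290),.06),("boxD",(336,221),.06)): print(nm,ray(c,uv,z).round(3))
E
```

```text
top blue 5945.5 [537. -66.] [130. 139.] 54.7 [[277. 229.]]
top blue 3119.5 [ 492.9 -267.9] [92.2 99.5] 20.2 [[394. 264.]]
top orange 520.5 [589.5   8.8] [46. 38.] 55.0 [[237. 195.]]
scene blue 2829.0 [538.8 -63.6] [136.4 138.8] 54.6 [[283. 212.]]
scene blue 1131.5 [ 534.4 -236.9] [95.3 99.5] 20.4 [[232. 172.]]
drum [ 0.687 -0.131  0.036]
jar [0.492 0.128 0.07 ]
tin [0.373 0.013 0.055]
ctrl [ 0.486 -0.135  0.03 ]
boxA [0.736 0.08  0.06 ]
boxB [0.609 0.169 0.06 ]
boxC [ 0.432 -0.078  0.06 ]
boxD [ 0.558 -0.167  0.06 ]
```

Both views agree: the box yaw is about 54.9°, its origin is about (0.586, 0.0035), and the press point is about (0.593, 0.013). I'll swing over in two halves, turning so that tool z points along box +x, and shut the fingers.

```bash
python3 -m handwheel '[{"fingers":-1,"x":-0.02,"y":0,"z":0.027,"spin":-4},{"fingers":-1,"x":-0.04,"y":0,"z":0.055,"spin":-8},{"fingers":-1,"x":-0.065,"y":0,"z":0.088,"spin":-13},{"fingers":-1,"x":-0.09,"y":0,"z":0.122,"spin":-18},{"fingers":-1,"x":-0.115,"y":0,"z":0.156,"spin":-23},{"fingers":-1,"x":-0.14,"y":0,"z":0.19,"spin":-28},{"fingers":-1,"x":-0.165,"y":0,"z":0.224,"spin":-33},{"fingers":-1,"x":-0.19,"y":0,"z":0.258,"spin":-38},{"fingers":-1,"x":-0.205,"y":0,"z":0.279,"spin":-41.7},{"fingers":-1,"x":-0.213,"y":0,"z":0.29,"spin":-41.7}]' 20
```

```text
time_s: 1.1
ee_pos: [0.3604, -0.26, 0.2243]
eef_rot: [-1.571, 0.0, -0.608]
force: [-1.0, -0.7, 0.3]
grip_width: 0.0174
```

```bash
python3 -m handwheel '[{"fingers":-1,"x":0.003,"y":0.005,"z":0.03,"spin":0},{"fingers":-1,"x":0.007,"y":0.01,"z":0.07,"spin":0.3},{"fingers":-1,"x":0.011,"y":0.02,"z":0.112,"spin":0.3},{"fingers":-1,"x":0.015,"y":0.03,"z":0.155,"spin":0.3},{"fingers":-1,"x":0.02,"y":0.04,"z":0.2,"spin":0.3},{"fingers":-1,"x":0.024,"y":0.05,"z":0.245,"spin":0.3},{"fingers":-1,"x":0.028,"y":0.06,"z":0.29,"spin":0.3},{"fingers":-1,"x":0.032,"y":0.07,"z":0.33,"spin":0.3},{"fingers":-1,"x":0.035,"y":0.074,"z":0.357,"spin":0.3},{"fingers":-1,"x":0.035,"y":0.074,"z":0.357,"spin":0.3}]'
python3 - <<'E'
from station import get_obs,cams
import cv2
o=get_obs();print(o["ee_pos"],o["eef_rot"],o["grip_width"],o["force"])
p,d=cams.camera("wrist");cv2.imwrite("pics/w1.png",p[:,:,::-1])
E
```

```text
time_s: 2.1
ee_pos: [0.5939, 0.0128, 0.1489]
eef_rot: [-1.572, 0.002, -0.615]
force: [-0.3, 0.3, 0.1]
grip_width: 0.0004
[0.59394944 0.01278007 0.14888896] [-1.57157597  0.00176064 -0.61465558] 0.00042326445494943307 [-0.31191411  0.27572605  0.06620543]
```

View pics/w1.png

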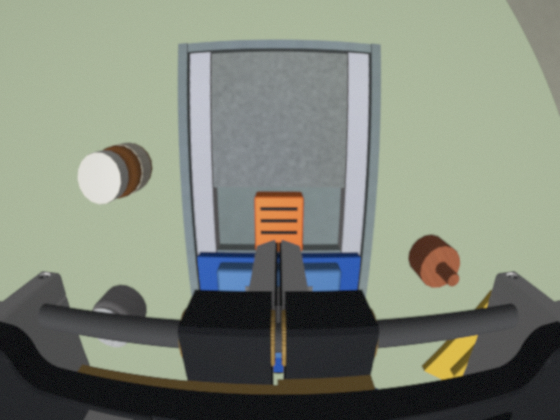

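The wrist view shows the shut fingers in line with the tab (tab centre column about 279, fingers about 279), and the box square in the picture. Now I'll press.

```bash
python3 -m handwheel '[{"fingers":-1,"x":0,"y":0.03,"z":0,"spin":0},{"fingers":-1,"x":0,"y":0.055,"z":0,"spin":0},{"fingers":-1,"x":0,"y":0.068,"z":0,"spin":0},{"fingers":-1,"x":0,"y":0.072,"z":0,"spin":0},{"fingers":-1,"x":0,"y":0.075,"z":0,"spin":0},{"fingers":-1,"x":0,"y":0.078,"z":0,"spin":0},{"fingers":-1,"x":0,"y":0.08,"z":0,"spin":0},{"fingers":-1,"x":0,"y":0.082,"z":0,"spin":0},{"fingers":-1,"x":0,"y":0.083,"z":0,"spin":0},{"fingers":-1,"x":0,"y":0.083,"z":0,"spin":0}]'
```

```text
time_s: 3.15
ee_pos: [0.5935, 0.0103, 0.0677]
eef_rot: [-1.57, -0.001, -0.617]
force: [-0.1, -2.0, 3.3]
grip_width: 0.0004
```

```bash
python3 -m handwheel '[{"fingers":-1,"x":0,"y":0.001,"z":0,"spin":0},{"fingers":-1,"x":0,"y":0.002,"z":0,"spin":0},{"fingers":-1,"x":0,"y":0.003,"z":0,"spin":0},{"fingers":-1,"x":0,"y":0.0035,"z":0,"spin":0},{"fingers":-1,"x":0,"y":0.004,"z":0,"spin":0},{"fingers":-1,"x":0,"y":0.004,"z":0,"spin":0},{"fingers":-1,"x":0,"y":0.004,"z":0,"spin":0},{"fingers":-1,"x":0,"y":0.004,"z":0,"spin":0},{"fingers":-1,"x":0,"y":0.004,"z":0,"spin":0},{"fingers":-1,"x":0,"y":0.004,"z":0,"spin":0}]'
```

```text
time_s: 4.15
ee_pos: [0.5936, 0.0103, 0.0651]
eef_rot: [-1.57, -0.001, -0.617]
force: [-5.8, -2.1, 19.7]
grip_width: 0.0002
```

The tab is bottomed: the tip is at 46.1 mm with 20 N on it. Next I'll rise, go back over the dome, and open the fingers a little for a two-point push.

```bash
python3 -m handwheel '[{"fingers":-1,"x":0,"y":-0.02,"z":0,"spin":0},{"fingers":-1,"x":0,"y":-0.045,"z":0,"spin":0},{"fingers":-1,"x":0,"y":-0.065,"z":0,"spin":0},{"fingers":-0.15,"x":0,"y":-0.065,"z":-0.02,"spin":0},{"fingers":-0.15,"x":0,"y":-0.065,"z":-0.055,"spin":0},{"fingers":-0.15,"x":0,"y":-0.065,"z":-0.09,"spin":0},{"fingers":-0.15,"x":0,"y":-0.065,"z":-0.12,"spin":0},{"fingers":-0.15,"x":0,"y":-0.065,"z":-0.14,"spin":0},{"fingers":-0.15,"x":0,"y":-0.065,"z":-0.148,"spin":0},{"fingers":-0.15,"x":0,"y":-0.065,"z":-0.148,"spin":0}]'
python3 - <<'E'
from station import get_obs,cams
import cv2,numpy as np
o=get_obs();p0=o["ee_pos"];a=np.radians(54.9);u=np.array([np.cos(a),np.sin(a)]);v=np.array([-u[1],u[0]])
d=p0[:2]-[.5859,.0035];print(p0,o["eef_rot"],o["grip_width"],"box",d@u,d@v)
p,_=cams.camera("wrist");cv2.imwrite("pics/w2.png",p[:,:,::-1])
p,_=cams.camera("top");cv2.imwrite("pics/t2.png",p[:,:,::-1])
E
```

```text
time_s: 5.15
ee_pos: [0.5072, -0.1105, 0.1283]
eef_rot: [-1.571, 0.001, -0.618]
force: [-0.7, 0.4, 0.7]
grip_width: 0.0402
[ 0.50723563 -0.11049225  0.12825234] [-1.57071266e+00  6.97757703e-04 -6.18451212e-01] 0.040180520881093314 box -0.13849515362366963 -0.0011869066064845724
```

View pics/w2.png

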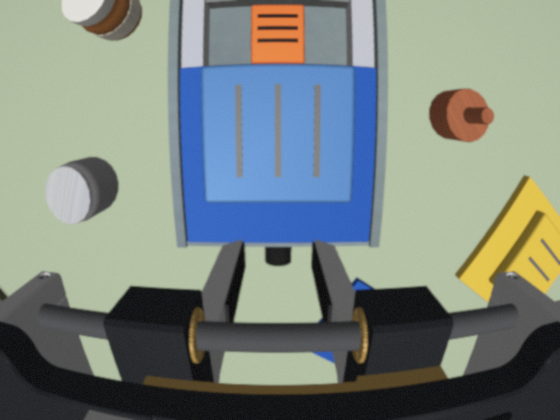

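The wrist view shows the fingertips centred behind the dome's rear wall (wall at row 200, columns 205–352), with the tab down ahead of the cover. I'll lower onto the rear step and start the push.

```bash
python3 -m handwheel '[{"fingers":-0.15,"x":0,"y":0.015,"z":0,"spin":0},{"fingers":-0.15,"x":0,"y":0.03,"z":0,"spin":0},{"fingers":-0.15,"x":0,"y":0.038,"z":0,"spin":0},{"fingers":-0.15,"x":0,"y":0.041,"z":0,"spin":0},{"fingers":-0.15,"x":0,"y":0.041,"z":0.005,"spin":0},{"fingers":-0.15,"x":0,"y":0.041,"z":0.01,"spin":0},{"fingers":-0.15,"x":0,"y":0.041,"z":0.015,"spin":0},{"fingers":-0.15,"x":0,"y":0.041,"z":0.02,"spin":0},{"fingers":-0.15,"x":0,"y":0.041,"z":0.025,"spin":0},{"fingers":-0.15,"x":0,"y":0.041,"z":0.03,"spin":0}]'
```

```text
time_s: 6.25
ee_pos: [0.5252, -0.0856, 0.0876]
eef_rot: [-1.571, -0.0, -0.617]
force: [-2.0, -2.1, 1.7]
grip_width: 0.04
```

```bash
python3 -m handwheel '[{"fingers":-0.15,"x":0,"y":0,"z":0.008,"spin":0},{"fingers":-0.15,"x":0,"y":0,"z":0.018,"spin":0},{"fingers":-0.15,"x":0,"y":0,"z":0.03,"spin":0},{"fingers":-0.15,"x":0,"y":0,"z":0.042,"spin":0},{"fingers":-0.15,"x":0,"y":0,"z":0.054,"spin":0},{"fingers":-0.15,"x":0,"y":0,"z":0.066,"spin":0},{"fingers":-0.15,"x":0,"y":0,"z":0.078,"spin":0},{"fingers":-0.15,"x":0,"y":0,"z":0.088,"spin":0},{"fingers":-0.15,"x":0,"y":0,"z":0.095,"spin":0},{"fingers":-0.15,"x":0,"y":0,"z":0.1,"spin":0}]'
python3 - <<'E'
from station import get_obs,cams
import cv2,numpy as np
o=get_obs();p0=o["ee_pos"];a=np.radians(54.9);u=np.array([np.cos(a),np.sin(a)]);v=np.array([-u[1],u[0]])
d=p0[:2]-[.5859,.0035];print(p0,o["force"],"box",d@u,d@v)
p,_=cams.camera("wrist");cv2.imwrite("pics/w3.png",p[:,:,::-1])
E
```

```text
time_s: 7.25
ee_pos: [0.583, -0.0038, 0.0873]
eef_rot: [-1.571, 0.0, -0.617]
force: [-2.1, -2.0, 1.6]
grip_width: 0.0399
[ 0.58304659 -0.0037949   0.0873235 ] [-2.11994754 -1.99672939  1.60271698] box -0.007609047906869373 -0.0018600878473018553
```

View pics/w3.png

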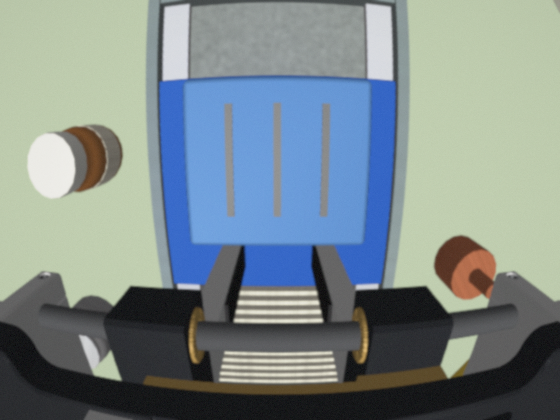

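The cover has come off its seat: the filter shows at rows 290 and below, and the front edge is at row 80. It's at about +30 mm, so I'll push about 49 mm more.

```bash
python3 -m handwheel '[{"fingers":-0.15,"x":0,"y":0,"z":0.008,"spin":0},{"fingers":-0.15,"x":0,"y":0,"z":0.017,"spin":0},{"fingers":-0.15,"x":0,"y":0,"z":0.026,"spin":0},{"fingers":-0.15,"x":0,"y":0,"z":0.034,"spin":0},{"fingers":-0.15,"x":0,"y":0,"z":0.04,"spin":0},{"fingers":-0.15,"x":0,"y":0,"z":0.045,"spin":0},{"fingers":-0.15,"x":0,"y":0,"z":0.048,"spin":0},{"fingers":-0.15,"x":0,"y":0,"z":0.049,"spin":0},{"fingers":-0.15,"x":0,"y":0,"z":0.049,"spin":0},{"fingers":-0.15,"x":0,"y":0,"z":0.049,"spin":0}]'
python3 -m handwheel '[{"fingers":-0.15,"x":0,"y":0,"z":-0.01,"spin":0},{"fingers":-0.15,"x":0,"y":0,"z":-0.02,"spin":0},{"fingers":-0.15,"x":0,"y":-0.02,"z":-0.025,"spin":0},{"fingers":-0.15,"x":0,"y":-0.05,"z":-0.025,"spin":0},{"fingers":-0.15,"x":0,"y":-0.09,"z":-0.04,"spin":0},{"fingers":-0.15,"x":0,"y":-0.12,"z":-0.08,"spin":0},{"fingers":-0.15,"x":0,"y":-0.14,"z":-0.12,"spin":0},{"fingers":-0.15,"x":0,"y":-0.15,"z":-0.16,"spin":0},{"fingers":-0.15,"x":0,"y":-0.15,"z":-0.19,"spin":0},{"fingers":-0.15,"x":0,"y":-0.15,"z":-0.2,"spin":0}]'
python3 - <<'E'
from station import get_obs,cams
from h import *
p,_=cams.camera("top");cv2.imwrite("pics/t4.png",p[:,:,::-1])
q,_=cams.camera("scene");cv2.imwrite("pics/s4.png",q[:,:,::-1])
for n,im in(("top",p),("scene",q)):
    c=cams.get_calibration(n)
    for b in blobs(im,(100,120,40),(125,255,255))[:2]:
        r=rect(c,b,.062);d=np.array(r[0])-[585.9,3.5];a=np.radians(54.9)
        print(n,r,"box",d@[np.cos(a),np.sin(a)],d@[-np.sin(a),np.cos(a)])
E
```

```text
time_s: 8.3
ee_pos: [0.6112, 0.0355, 0.0876]
eef_rot: [-1.57, -0.0, -0.618]
force: [-0.7, 0.7, 0.9]
grip_width: 0.0403
time_s: 9.3
ee_pos: [0.4936, -0.1297, 0.238]
eef_rot: [-1.571, -0.001, -0.62]
force: [-1.3, 0.4, -0.3]
grip_width: 0.04
top ((632.6050415039062, 68.96005249023438), (136.0730438232422, 138.917236328125), 54.55583953857422) box 80.41176760915786 -0.5718425278314427
top ((488.0995788574219, -310.842529296875), (46.53870391845703, 97.50224304199219), 73.73320770263672) box -313.4150073279323 -100.73321836442274
scene ((633.7781372070312, 70.15615844726562), (132.32974243164062, 138.70184326171875), 54.561973571777344) box 82.06489755035965 -0.8438432385624495
scene ((534.3584594726562, -236.72543334960938), (95.30043029785156, 99.61737823486328), 20.058589935302734) box -226.17702691491084 -95.9621890323013
```

View pics/s4.png

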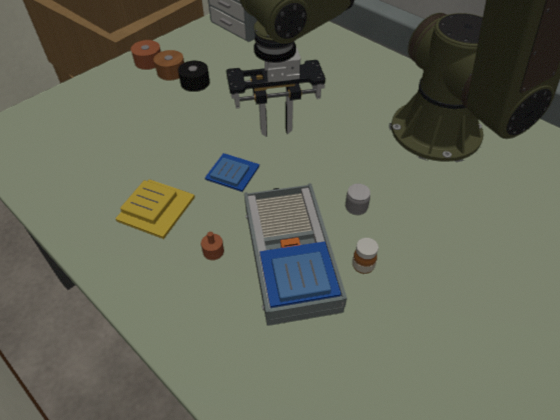

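View pics/t4.png

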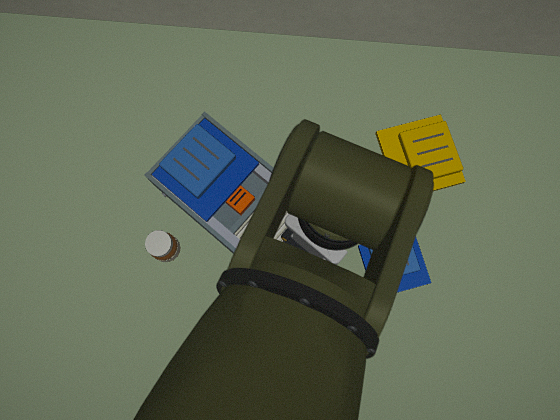

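The scene view shows the cover over the ledge (300,275) and the filter open (283,217). The tab is below the cover (290,243). The drum, jar and tin are at their old pixels, and the arm is well clear.

```bash
python3 -c "
from station import workorder
print(workorder.hand_in())"
```

```text
the job is handed in; nothing more can be done
None
```

The job is handed in, at about 9.5 s on the robot's clock. I pressed the tab in, then pushed the cover off its seat onto the ledge, and the filter now lies open. The hand-in gives no verdict, so these are my own last checks:

- **Tab:** I pressed it with the fingers shut until it bottomed, with the fingertips at 46.1 mm and about 20 N. The cover then slid over it freely. I did not measure the tab again after the push; the pictures show it still down.
- **Cover:** I pushed it about 165 mm with two fingertips on the dome's rear wall, at about 3 N. Afterwards it measured 80 mm (top camera) and 82 mm (scene camera) beyond the box centre, inside the 60 to 90 mm window. It was less than 1 mm off sideways and looked flat.
- **Disagreement:** The two cameras differ by about 2 mm, which is within their calibration. The finger position gave about 79 mm.
- **Drum, jar and tin:** In the scene picture they stand where they began; I compared this by eye only. The arm hid the drum and tin from the top camera.
- **Robot:** It finished about 0.24 m above the bench, touching nothing, with the force reading close to zero.

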